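# Latch the battery pack into its charging dock

## Task

Push the orange battery pack along its dock until its brass contact shoe meets the grey charger head, flip the wire loop over onto the pack so that its crossbar drops behind the keeper hook, then press the red-tipped lever over and fully down flat so that it locks over centre and draws the pack tight against the head. Leave it latched, and do not disturb the jar, phone, circuit board and meter around the dock.

Things in the scene. Friction and masses are not known exactly. Their poses are not given: they have to be found in the camera images.
- dock: Charging dock fixed to the table; origin on the table. Local +x is the way the pack is pushed home, z up. Black base plate 365 x 150 x 12 mm (x -210 to 155), grey charger head (x 36 to 150, 124 wide, top at height 60) and two side rails beside the pack (inner faces y = +-61, tops at height 28). The draw latch stands on the head, symmetric about y = 0, and moves in the local x-z plane.
- slide (a joint): Position (m) of the orange battery pack, 150 x 110 mm, top at height 60, by the brass contact shoe on its front: 0 = shoe just touching the head (the pack's rear face then at dock x = -122 mm), positive = out towards -x (starts 0.035 to 0.070). Slides at about 2 N, stays where left. Behind the shoe is a stiff spring, 12 N per mm: the shut latch draws the pack some 4 mm further.
- pack_rear (a point): Centre of the pack's flat, upright rear (-x) end face, 37 mm above the table (the face spans heights 14 to 60 mm); push here towards dock +x.
- keeper (a point): Foot of the keeper on the pack's top (height 60 mm), at the rear (-x) face of its steel post; axes as the dock's. Post 36 mm wide in y; its lip, 12 to 17 mm above the pack, overhangs 6 mm towards -x. The hooked crossbar lies on the pack on the -x side of the post, under the lip: its centre 4 to 8 mm above this point and, pulled tight, 4 mm behind it.
- pivot (a point): Lever pivot on the head, at dock x = 75, y = 0, 78 mm above the table; its axis is along dock y.
- lever (a joint): Angle (rad) of the steel latch lever with red tip: 0 = shut, flat, pointing to dock +x; pi/2 = up; to 2.5 = leaning towards the pack. 80 mm from pivot to tip, 40 wide, 6 thick (tip 44, 10). Starts 1.75 to 2.3, stays where left (friction 0.13 N m). With the loop hooked it stiffens over the last 0.7 rad (some 4 N at the tip) and passes centre at about 0.25.
- lever_tip (a point): Middle of the lever's free end, 80 mm from the pivot.
- loop (a joint): Angle (rad) of the wire loop, a U of 8 mm rod hinged to the lever 22 mm from the pivot: legs at y = +-50 mm, 78.5 long to the crossbar's centre. Its elevation from dock +x, turning up and over to -x, is lever + pi - loop. It starts thrown back over the head, against its stop at 4.64 (elevation = lever - 1.5), swings freely, and falls onto the pack by itself once pushed past upright.
- loop_bar (a point): Centre of the loop's crossbar (rod 8 mm thick, 100 mm long along dock y).
- jar: Red jar with lid, 72 mm across, 85 tall, loose beside the dock; origin at its foot.
- phone: Teal phone lying flat, 145 x 74 x 11 mm, loose beside the dock; origin under its centre.
- board: Blue circuit board, 75 x 55 mm, 16 tall, loose beside the dock; origin under its centre.
- meter: Yellow multimeter lying flat, 135 x 70 x 38 mm, loose beside the dock; origin under its centre.

How it is judged:
By the outcome, as a careful person would: the job done as asked, in the order asked, and still so for the second after the job is handed in, with the robot touching nothing.
It also fails if it takes over 56 s, if anything falls off the work surface, if the arm or the gripper's body presses on something with over 40 N, if the wrist force passes 120 N, or if a joint passes its speed limit or range.

## Robot

A 7-joint arm with a two-finger parallel gripper is mounted at the origin on the work surface. World frame = base frame: x ahead of the robot, y to its left, z up, the work surface at z = 0. Lengths are in m, angles in rad, forces in N, time in s.
With the tool pointing down it reaches from about 0.4 to 0.9 m from the base axis. Payload 5.5 kg.
Tool frame: the origin (TCP) lies at the very end of the fingers, on their centre line; the grasp point (between the pads) lies 19 mm behind it (manip.pinch_z is the distance from the TCP to the grasp point, in m); z points along the fingers, y is the direction in which the jaws open and shut (so a half turn about z gives the same grasp; the last joint's range is limited). The gripper opens to 92 mm and grips with 3 to 60 N. Pads are 19 mm wide; open, the fingers measure 130 mm over their backs; the gripper's body (75 mm by 190 mm) begins 47 mm behind the grasp point.
Start: joints at [-1.07, 0.501, -0.427, 1.55, 0.221, 1.138, -0.21], TCP at [0.153, 0.632, 0.227] pointing down, gripper open.
Joint ranges: [-2.88, 2.88], [-0.31, 2.03], [-1.54, 1.56], [0.2, 2.42], [-1.41, 4.55], [0.19, 2.02], [-2.57, 2.57]. Speed limits (rad/s): [2.57, 2.57, 3.14, 3.14, 3.14, 3.14, 3.14].

## Interface

Orientations are given as [roll, pitch, yaw] about the fixed x, y, z axes, in that order (R = Rz(yaw) Ry(pitch) Rx(roll)).
In Python, from bench import manip gives the robot as it stands.
- The arm moves only by the shell command python3 -m crank 'ROWS'. ROWS is JSON, a list that holds one entry, the list of rows, each a list of 7 numbers: the shift along the tool's x, y, z in cm, then the turn, a rotation vector about the tool's x, y, z in rad, then the finger opening in cm, from 0 to 9.18. In form: [[[x, y, z, wx, wy, wz, fingers], ...]]. A call has 1 to 12 rows; each row is the pose to reach, as a shift and turn from the pose commanded when the call began, along the tool's axes at that moment; what a row does not reach only later rows make up. A row lasts 1/8 s, in which the tool goes at most 62.5 mm and 10.7 degrees, less where a joint would pass 70% of its speed; a pose out of reach is approached as far as the arm can. A call with a gripper value outside its range is refused whole. The fingers move at their own pace and stop on an object; the grip force is fixed at half the most. Time passes only in rows, so rows that repeat a pose let the fingers close. It gives the time, the measured TCP pose, the force and the opening at its end, in the units of the state.
- manip.read_state(): the state, without advancing time (a new reading comes with each control period).
- manip.read_camera(name): name is "scene" or "side" or "wrist"; returns a dict with "frame" (480x640x3 uint8, red, green, blue), "fov_y" (degrees; the focal length in pixels is half the picture's height over the tangent of half this angle, whatever the lens; pixels are square), "cx", "cy" (the principal point, pixels), "eye" and "rotation" of the camera in the world. Camera axes: x right, y down, z forward; pixel columns grow to the right and rows downward; lengths in m; the calibration is good to about 2 mm. A picture is of the moment at which its call begins. There is no depth.
- manip.finish_job(): hands the job in, once; it reports no verdict.
The state is a dict: "clock": time; "joints": joint angles; "qd": joint speeds; "joint_torque": joint torques, N m; "eef_pos": TCP position; "eef_rot": TCP orientation; "force": force on the tool from outside, world axes, zero at the start; "torque": the same for the moment, N m; "grip_width": finger opening in m.
Only numpy, scipy, OpenCV 4.12 (cv2) and the standard library are available. Lean on these libraries where they do the work, as an engineer would, in place of code of your own. Each camera call takes 0.05 s, during which the arm holds its last target.

## Working session

There is one attempt and no reset: what is moved stays moved. The work goes in short steps, Python scripts to look and compute and a shell command to move; the robot and the scene stay as the last step left them, time stands still between calls to the robot, and variables do not carry over. Pictures are saved under pics/ and viewed, and the job is handed in when it is done.

```bash
ls; mkdir -p pics; python3 - <<'E'
from bench import manip
import cv2
s=manip.read_state();print(s)
for n in ["scene","side","wrist"]:
    c=manip.read_camera(n);cv2.imwrite(f"pics/{n}0.png",c["frame"][:,:,::-1]);print(n,c["fov_y"],c["cx"],c["cy"],c["eye"],c["rotation"],[k for k in c])
E
```

```text
pics
{'clock': 0.0, 'joints': array([-1.06979669,  0.50186113, -0.42676637,  1.55146474,  0.22081189,
        1.13826314, -0.2102965 ]), 'qd': array([ 0.00068252,  0.00059276,  0.00033068,  0.00013273, -0.00166055,
        0.00051204, -0.00053379]), 'joint_torque': array([-3.49255461e-04, -5.66579247e+01, -5.81617624e+00, -2.79109275e+01,
       -6.85686478e-02,  3.06143425e-02,  1.85872264e-04]), 'eef_pos': array([0.15301071, 0.63101469, 0.22566169]), 'eef_rot': array([-3.13965353e+00, -5.35244684e-05,  2.90383747e+00]), 'force': array([ 1.01847129,  0.24543545, -0.40742855]), 'torque': array([-0.04735422,  0.03411269,  0.0224432 ]), 'grip_width': 0.09175208974151676}
scene 52.68686781965236 320.99200136621903 240.02612457938568 [ 1.05293369 -0.10953812  0.6240174 ] [-2.40208994 -0.01136792  1.28502088] ['frame', 'fov_y', 'cx', 'cy', 'eye', 'rotation']
side 55.792869145550455 319.01914953891816 238.0988777376606 [0.30576889 0.52776717 0.41995047] [-2.08279643 -0.01844426 -2.63574017] ['frame', 'fov_y', 'cx', 'cy', 'eye', 'rotation']
wrist 71.56930789299646 314.20757106957296 241.9062308152273 [0.0793173  0.64960204 0.38380405] [2.85699053e+00 1.25939737e-03 1.33272794e+00] ['frame', 'fov_y', 'cx', 'cy', 'eye', 'rotation']
```

View pics/scene0.png

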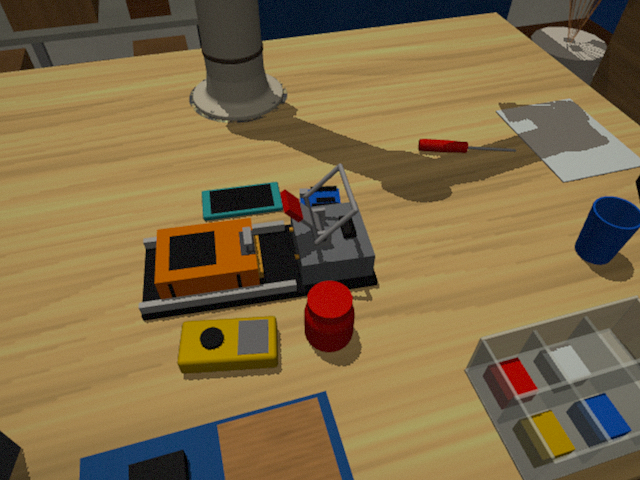

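View pics/side0.png

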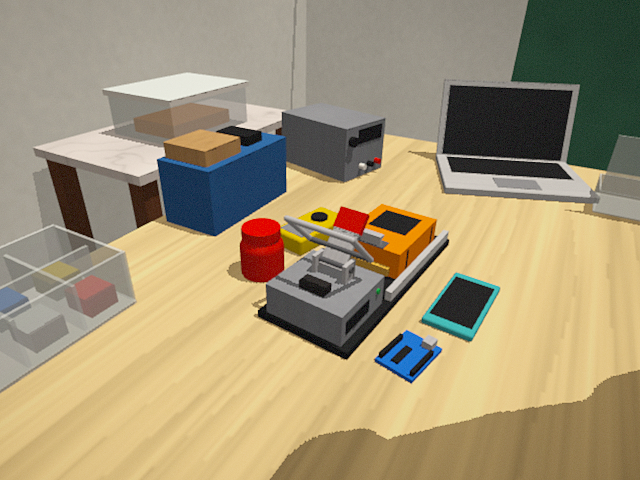

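View pics/wrist0.png

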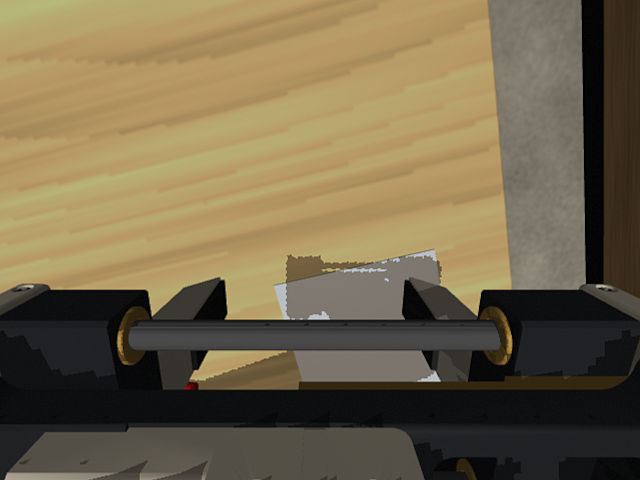

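```bash
cat > h.py <<'E'
import numpy as np, cv2
from scipy.spatial.transform import Rotation as R
from bench import manip
def cam(n):
    c=manip.read_camera(n); c["R"]=None; r=np.array(c["rotation"])
    c["R"]=R.from_euler("xyz",r).as_matrix() if r.shape==(3,) else r
    c["f"]=240/np.tan(np.radians(c["fov_y"])/2); return c
def ray(c,p):
    d=c["R"]@np.array([(p[0]-c["cx"])/c["f"],(p[1]-c["cy"])/c["f"],1.]); return np.array(c["eye"]),d
def plane(c,p,z):
    e,d=ray(c,p); return e+d*(z-e[2])/d[2]
def proj(c,P):
    q=c["R"].T@(np.array(P)-c["eye"]); return np.array([c["cx"]+c["f"]*q[0]/q[2],c["cy"]+c["f"]*q[1]/q[2]])
def tri(c1,p1,c2,p2):
    e1,d1=ray(c1,p1);e2,d2=ray(c2,p2)
    A=np.stack([d1,-d2],1);t=np.linalg.lstsq(A,e2-e1,rcond=None)[0]
    a=e1+t[0]*d1;b=e2+t[1]*d2;return (a+b)/2,np.linalg.norm(a-b)
def crop(c,x0,y0,x1,y1,name,k=4):
    im=cv2.resize(c["frame"][y0:y1,x0:x1,::-1],None,fx=k,fy=k,interpolation=cv2.INTER_CUBIC)
    im=np.clip(im.astype(float)*1.5,0,255).astype(np.uint8)
    for i in range((x1-x0)//20+1): cv2.putText(im,str(x0+20*i),(20*i*k,10),0,.35,(255,255,255),1);cv2.line(im,(20*i*k,12),(20*i*k,18),(255,255,255),1)
    for i in range((y1-y0)//20+1): cv2.putText(im,str(y0+20*i),(0,20*i*k+4),0,.35,(255,255,255),1)
    cv2.imwrite("pics/"+name,im)
E
python3 - <<'E'
from h import *
c=cam("scene");crop(c,130,155,330,305,"s1.png");crop(c,240,155,390,305,"s2.png",4)
d=cam("side");crop(d,250,190,450,340,"d1.png")
E
```

```text
(no output)
```

View pics/s1.png

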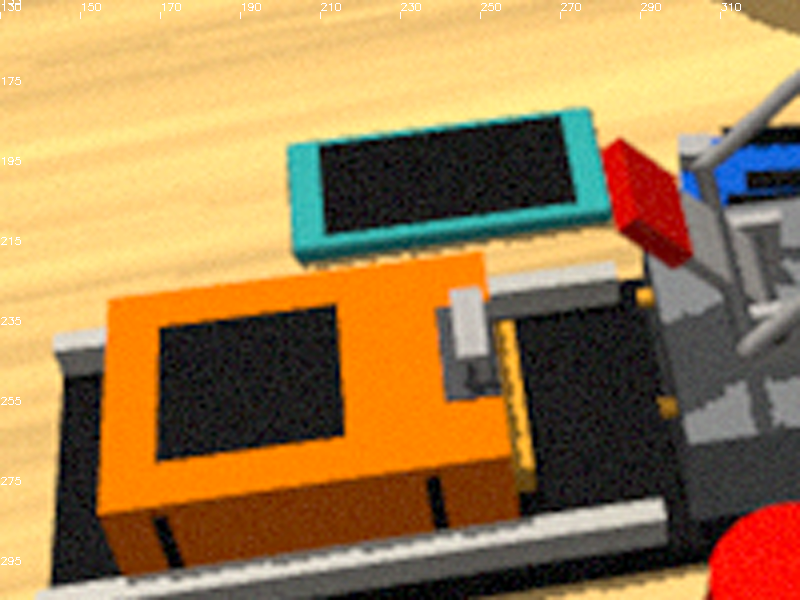

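View pics/s2.png

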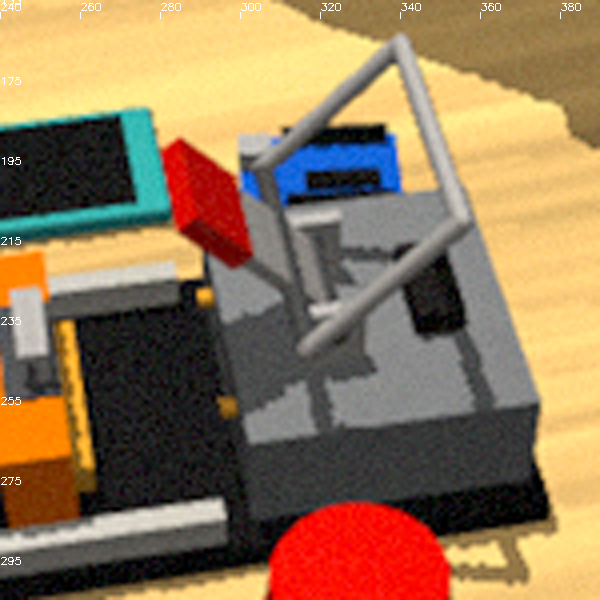

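View pics/d1.png

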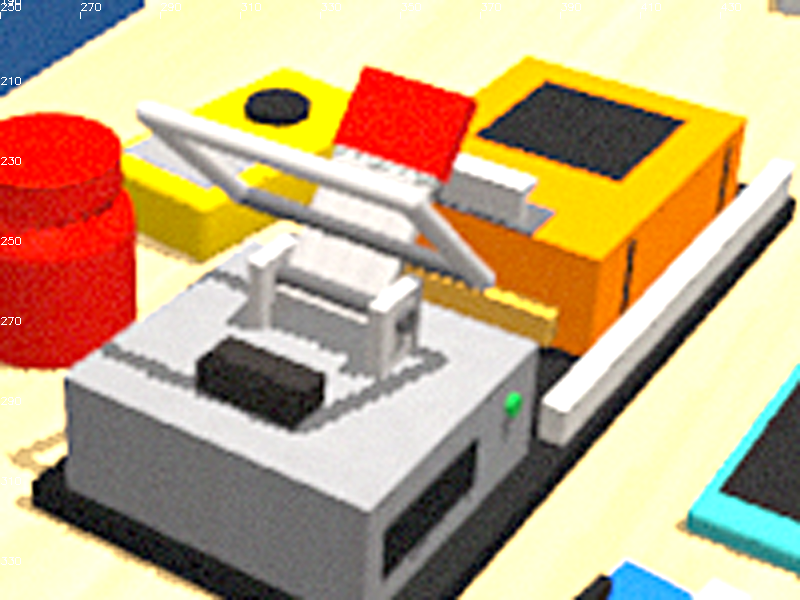

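```bash
python3 - <<'E'
from h import *
np.set_printoptions(precision=4,suppress=True)
c=cam("scene");d=cam("side")
for n,p in dict(packRF=(157.25,230),packFF=(250.5,218.3),packFN=(258,269),packRN=(154.75,283.5),hFN=(301.75,266),hRN=(374.5,255.5),hRF=(357,202.5)).items(): print(n,plane(c,p,.06))
for n,p in dict(hRN=(266.25,285),hRF=(342.5,318.25),hFF=(384.25,277),packRF=(436.25,220),packFF=(400,255.5),packRN=(381.75,204.25)).items(): print("side",n,plane(d,p,.06))
print(tri(c,(340,165.5),d,(355,240)),tri(c,(355.75,209.25),d,(287.5,218)))
# red tip top end edge: scene far-top/near
print(tri(c,(240+180/4,155+140/4),d,(250+475/4,190+100/4)), )
E
```

```text
packRF [ 0.4692 -0.2039  0.06  ]
packFF [ 0.4834 -0.0559  0.06  ]
packFN [ 0.5916 -0.0652  0.06  ]
packRN [ 0.5774 -0.2142  0.06  ]
hFN [ 0.6039 -0.001   0.06  ]
hRN [0.6142 0.1116 0.06  ]
hRF [0.495  0.1248 0.06  ]
side hRN [0.6089 0.1153 0.06  ]
side hRF [0.4876 0.126  0.06  ]
side hFF [0.4768 0.015  0.06  ]
side packRF [ 0.4644 -0.1989  0.06  ]
side packFF [ 0.4779 -0.0519  0.06  ]
side packRN [ 0.572 -0.21   0.06 ]
(array([0.4954, 0.089 , 0.1496]), np.float64(0.004044677377427835)) (array([0.596 , 0.0806, 0.1502]), np.float64(0.0017023263712089567))
(array([ 0.5162, -0.0033,  0.1388]), np.float64(0.0030833831893837572))
```

```bash
cat >> h.py <<'E'
O=np.array([.5371,-.0294]);YAW=1.4766
def d2w(x,y,z):
    c,s=np.cos(YAW),np.sin(YAW); return np.array([O[0]+c*x-s*y,O[1]+s*x+c*y,z])
def w2d(P):
    c,s=np.cos(YAW),np.sin(YAW);v=np.array(P)[:2]-O;return np.array([c*v[0]+s*v[1],-s*v[0]+c*v[1],P[2]])
def row(P,yaw=YAW,pitch=0.):
    """P world -> 6 numbers; pitch: tilt of tool about its own y after"""
    s=manip.read_state();R0=R.from_euler("xyz",s["eef_rot"])
    T=R.from_euler("z",yaw)*R.from_euler("x",np.pi)*R.from_euler("y",pitch)
    d=R0.inv().apply(np.array(P)-s["eef_pos"])*100;w=(R0.inv()*T).as_rotvec()
    return [round(float(v),2) for v in d]+[round(float(v),3) for v in w]
def st():
    s=manip.read_state();print("t",round(s["clock"],2),"dock",w2d(s["eef_pos"]).round(4),"rot",s["eef_rot"].round(3),"F",s["force"].round(1),"w",round(s["grip_width"],4),"q",s["joints"].round(2))
E
python3 - <<'E'
from h import *
st();print(row([.45,.40,.28]));print(row(d2w(-.2075,0,.25)));
E
```

```text
t 0.35 dock [0.6219 0.4445 0.2265] rot [-3.141 -0.     2.904] F [-0.   0.4 -0.4] w 0.0915 q [-1.07  0.5  -0.43  1.55  0.22  1.14 -0.21]
[-34.31, -15.52, -5.35, -0.0, 0.0, 1.427]
[-55.86, -75.73, -2.32, -0.0, 0.0, 1.427]
```

```bash
python3 -m crank '[[[-34.3,-15.5,-5.3,0,0,1.427,0],[-34.3,-15.5,-5.3,0,0,1.427,0],[-34.3,-15.5,-5.3,0,0,1.427,0],[-34.3,-15.5,-5.3,0,0,1.427,0],[-34.3,-15.5,-5.3,0,0,1.427,0],[-34.3,-15.5,-5.3,0,0,1.427,0],[-34.3,-15.5,-5.3,0,0,1.427,0],[-34.3,-15.5,-5.3,0,0,1.427,0],[-34.3,-15.5,-5.3,0,0,1.427,0]]]'; python3 -c "
from h import *
st();print(row(d2w(-.2075,0,.25)))"
```

```text
clock: 1.48
eef_pos: [0.4499, 0.4002, 0.2797]
eef_rot: [-3.142, -0.0, 1.478]
force: [-0.6, -0.2, -0.7]
grip_width: 0.0064
t 1.48 dock [0.4195 0.1272 0.2797] rot [-3.142 -0.     1.478] F [-0.6 -0.2 -0.7] w 0.0064 q [-0.73  0.34 -0.06  1.63  0.02  1.18 -0.88]
[-62.72, 12.65, 2.97, -0.0, -0.0, 0.001]
```

```bash
python3 -m crank '[[[-62.7,12.6,3,0,0,0,0],[-62.7,12.6,3,0,0,0,0],[-62.7,12.6,3,0,0,0,0],[-62.7,12.6,3,0,0,0,0],[-62.7,12.6,3,0,0,0,0],[-62.7,12.6,3,0,0,0,0],[-62.7,12.6,3,0,0,0,0],[-62.7,12.6,3,0,0,0,0],[-62.7,12.6,3,0,0,0,0],[-62.7,12.6,3,0,0,0,0],[-62.7,12.6,3,0,0,0,0],[-62.7,12.6,3,0,0,0,0]]]'; python3 -c "
from h import *
st();print(row(d2w(-.2075,0,.03)))
c=cam('wrist');cv2.imwrite('pics/w1.png',c['frame'][:,:,::-1])
c=cam('scene');cv2.imwrite('pics/s3.png',c['frame'][:,:,::-1])"
```

```text
clock: 2.98
eef_pos: [0.5163, -0.2362, 0.2493]
eef_rot: [-3.141, -0.0, 1.477]
force: [-0.1, 0.6, 0.5]
grip_width: 0.0006
t 2.98 dock [-0.2079  0.0013  0.2493] rot [-3.141 -0.     1.477] F [-0.1  0.6  0.5] w 0.0006 q [ 0.1   0.31  0.34  1.76 -0.12  1.09  0.39]
[0.03, 0.14, 21.93, -0.001, -0.0, 0.0]
```

View pics/w1.png

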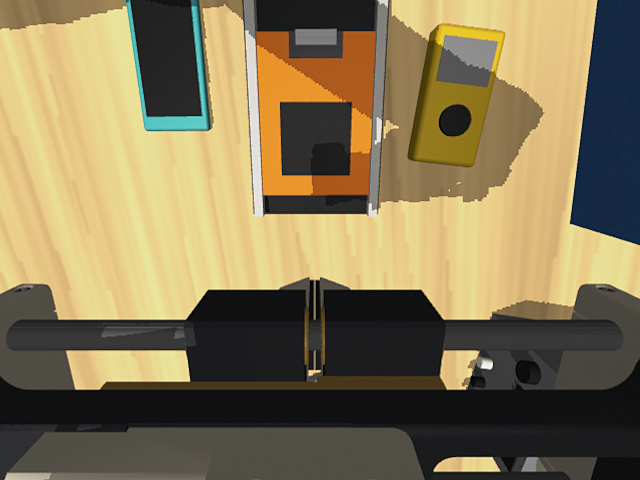

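View pics/s3.png

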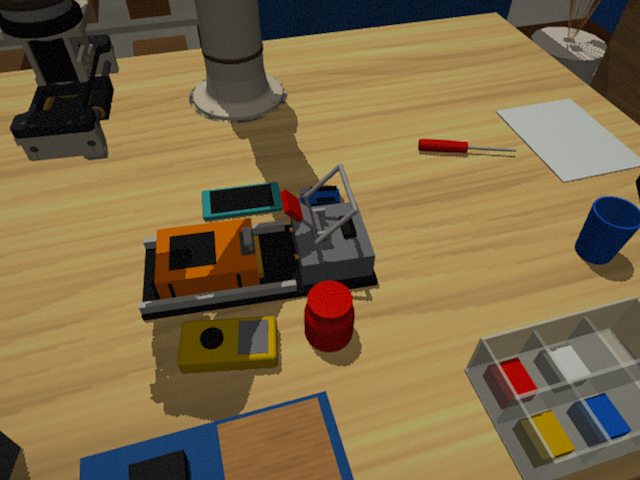

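```bash
python3 -c "
from h import *
c=cam('wrist')
for p in [(264,195),(368,195),(257,31),(374,31)]: print(w2d(plane(c,p,.06)).round(4))
for p in [(288,30),(343,30)]: print('lip',w2d(plane(c,p,.077)).round(4))
"
python3 -m crank '[[[0,0,6,0,0,0,0],[0,0,12,0,0,0,0],[0,0,18,0,0,0,0],[0,0,20,0,0,0,0],[0,0,21.9,0,0,0,0],[0,0,21.9,0,0,0,0]]]'; python3 -c "
from h import *
st();print(row(d2w(-.122-.0095,0,.03)))
c=cam('scene');crop(c,100,150,300,300,'s4.png')"
```

```text
[-0.1791  0.0536  0.06  ]
[-0.1788 -0.055   0.06  ]
[-0.0285  0.0542  0.06  ]
[-0.0281 -0.0532  0.06  ]
lip [-0.0325  0.0246  0.077 ]
lip [-0.0324 -0.0234  0.077 ]
clock: 3.88
eef_pos: [0.5163, -0.2342, 0.0299]
eef_rot: [-3.14, -0.001, 1.479]
force: [0.4, -0.2, 0.4]
grip_width: 0.0006
t 3.88 dock [-0.2058  0.0015  0.0299] rot [-3.140e+00 -1.000e-03  1.479e+00] F [ 0.4 -0.2  0.4] w 0.0006 q [ 0.17  0.6   0.26  1.91 -0.24  0.66  0.49]
[7.43, 0.17, -0.0, -0.002, -0.001, 0.002]
```

View pics/s4.png

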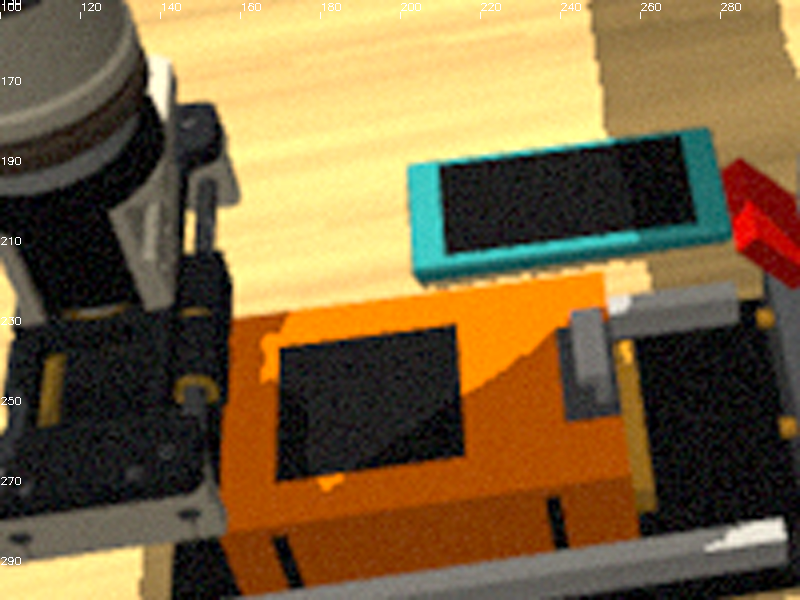

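```bash
python3 -m crank '[[[1,0,0,0,0,0,0],[2,0,0,0,0,0,0],[3,0,0,0,0,0,0],[4,0,0,0,0,0,0],[5,0,0,0,0,0,0],[5.7,0,0,0,0,0,0],[6.2,0,0,0,0,0,0],[6.5,0,0,0,0,0,0],[6.7,0,0,0,0,0,0],[6.9,0,0,0,0,0,0],[6.9,0,0,0,0,0,0]]]'; python3 -c "
from h import *
st();c=cam('scene');crop(c,130,150,330,300,'s5.png')
d=cam('side');crop(d,250,190,450,340,'d5.png')"
```

```text
clock: 5.3
eef_pos: [0.5228, -0.1668, 0.0306]
eef_rot: [-3.141, -0.0, 1.477]
force: [0.1, -1.7, 0.4]
grip_width: 0.0003
t 5.3 dock [-0.1382  0.0013  0.0306] rot [-3.141 -0.     1.477] F [ 0.1 -1.7  0.4] w 0.0003 q [ 0.05  0.58  0.26  1.95 -0.24  0.64  0.37]
```

View pics/s5.png

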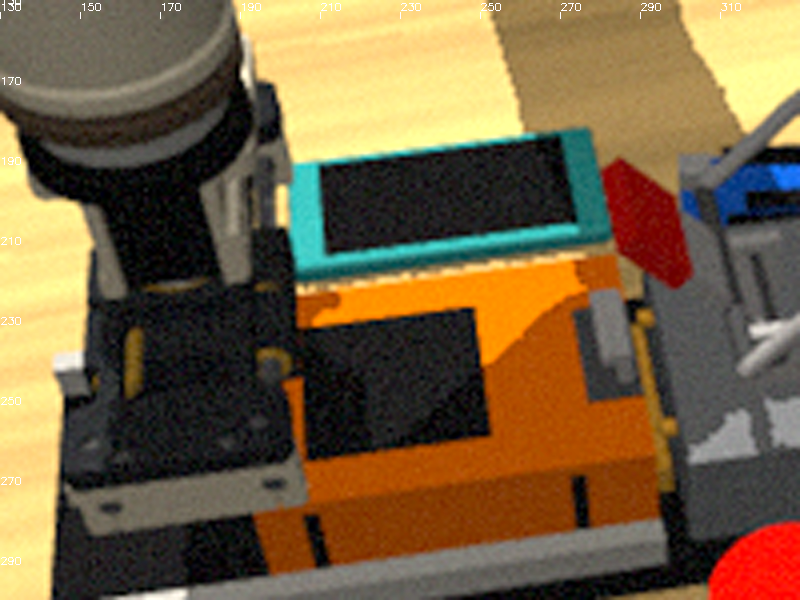

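View pics/d5.png

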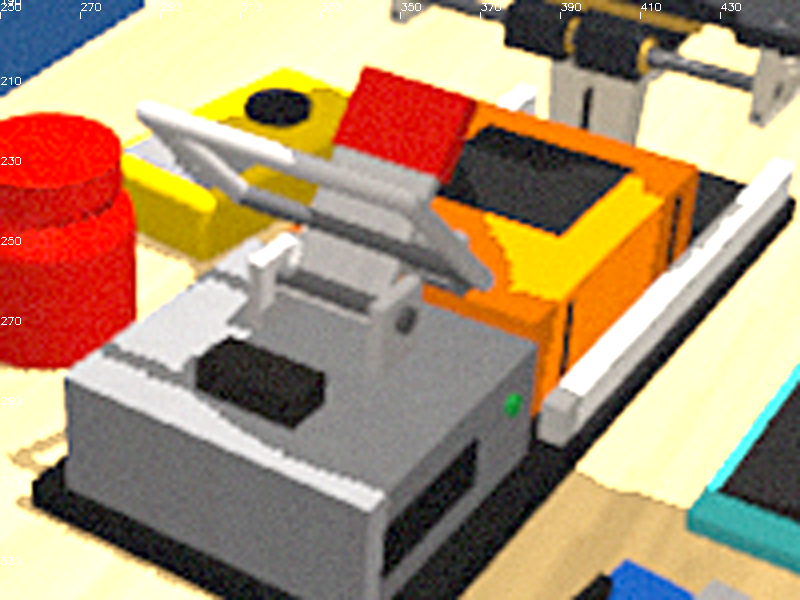

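```bash
python3 -m crank '[[[0.15,0,0,0,0,0,0],[0.3,0,0,0,0,0,0],[0.4,0,0,0,0,0,0],[0.4,0,0,0,0,0,0]]]'; python3 -c "
from h import *
st()"
```

```text
clock: 5.9
eef_pos: [0.523, -0.1634, 0.0306]
eef_rot: [-3.141, 0.0, 1.477]
force: [-0.2, -3.3, -0.8]
grip_width: 0.0007
t 5.9 dock [-0.1347  0.0014  0.0306] rot [-3.141  0.     1.477] F [-0.2 -3.3 -0.8] w 0.0007 q [ 0.04  0.58  0.27  1.96 -0.24  0.64  0.37]
```

```bash
python3 -m crank '[[[0.1,0,0,0,0,0,0],[0.2,0,0,0,0,0,0],[0.2,0,0,0,0,0,0]]]'; python3 -c "
from h import *
st()"
```

```text
clock: 6.28
eef_pos: [0.523, -0.163, 0.0306]
eef_rot: [-3.141, 0.002, 1.476]
force: [-1.1, -6.3, -1.9]
grip_width: 0.0004
t 6.28 dock [-0.1343  0.0014  0.0306] rot [-3.141e+00  2.000e-03  1.476e+00] F [-1.1 -6.3 -1.9] w 0.0004 q [ 0.04  0.58  0.27  1.96 -0.24  0.64  0.36]
```

```bash
python3 -m crank '[[[0.15,0,0,0,0,0,0],[0.25,0,0,0,0,0,0],[0.25,0,0,0,0,0,0]]]'; python3 -c "
from h import *
st()"
python3 -m crank '[[[-0.5,0,0,0,0,0,0],[-3,0,0,0,0,0,0],[-3,0,-6,0,0,0,0],[-3,0,-12,0,0,0,0],[-3,0,-18,0,0,0,0],[-3,0,-18,0,0,0,0]]]'; python3 -c "
from h import *
st()
c=cam('wrist');cv2.imwrite('pics/w2.png',c['frame'][:,:,::-1])
c=cam('scene');crop(c,180,150,380,300,'s6.png')
print(row(d2w(.17,0,.22)))"
```

```text
clock: 6.65
eef_pos: [0.5231, -0.1627, 0.0307]
eef_rot: [3.141, 0.004, 1.474]
force: [-0.4, -11.5, -2.7]
grip_width: 0.0004
t 6.65 dock [-0.134   0.0014  0.0307] rot [3.141 0.004 1.474] F [ -0.4 -11.5  -2.7] w 0.0004 q [ 0.04  0.58  0.27  1.96 -0.24  0.64  0.36]
clock: 7.4
eef_pos: [0.5248, -0.1883, 0.2162]
eef_rot: [3.131, -0.0, 1.478]
force: [1.1, -0.2, -0.7]
grip_width: 0.0003
t 7.4 dock [-0.1594 -0.0027  0.2162] rot [ 3.131 -0.     1.478] F [ 1.1 -0.2 -0.7] w 0.0003 q [ 0.01  0.32  0.35  1.83 -0.13  1.01  0.32]
[32.85, 0.13, -0.83, 0.001, -0.001, 0.002]
```

View pics/w2.png

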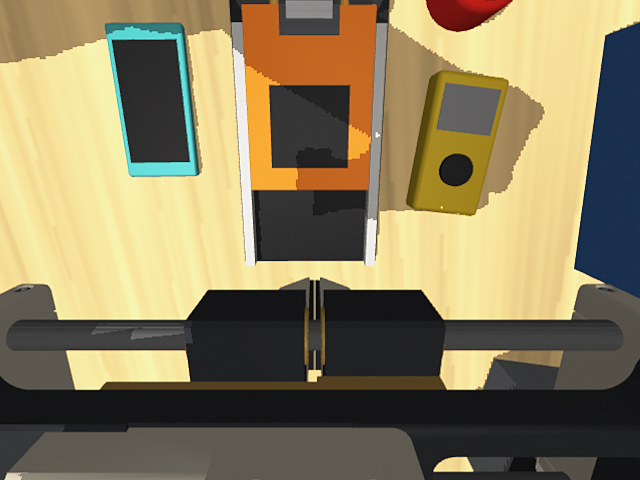

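View pics/s6.png

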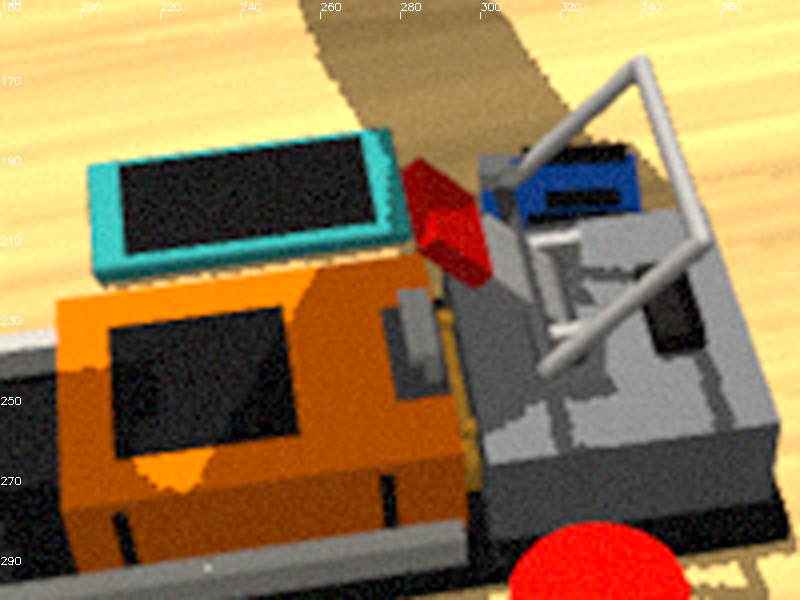

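```bash
python3 -m crank '[[[6,0.1,-0.8,0,0,0,0],[12,0.1,-0.8,0,0,0,0],[18,0.1,-0.8,0,0,0,0],[24,0.1,-0.8,0,0,0,0],[30,0.1,-0.8,0,0,0,0],[32.8,0.1,-0.8,0,0,0,0],[32.8,0.1,3,0,0,0,0],[32.8,0.1,7.5,0,0,0,0],[32.8,0.1,7.5,0,0,0,0],[32.8,0.1,7.5,0,0,0,0]]]'; python3 -c "
from h import *
st()
c=cam('scene');crop(c,230,90,430,240,'s7.png')
d=cam('side');crop(d,230,150,430,300,'d7.png')
print(row(d2w(.03,0,.150)))"
```

```text
clock: 8.75
eef_pos: [0.5527, 0.1381, 0.1358]
eef_rot: [-3.141, 0.0, 1.477]
force: [0.4, 0.2, 0.0]
grip_width: 0.0003
t 8.75 dock [0.1682 0.0003 0.1358] rot [-3.141  0.     1.477] F [0.4 0.2 0. ] w 0.0003 q [-0.44  0.44  0.18  1.85 -0.1   0.86 -0.3 ]
[-13.85, -0.09, -1.29, 0.002, -0.001, 0.0]
```

View pics/s7.png

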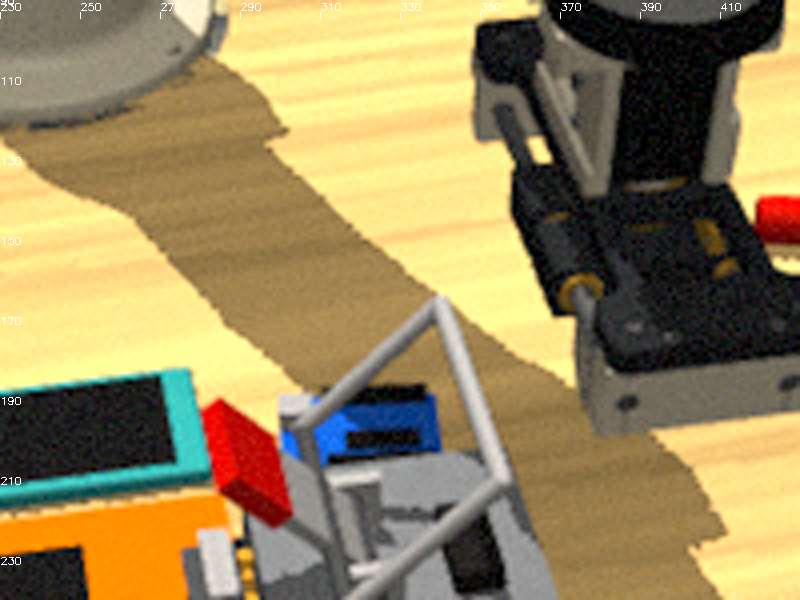

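View pics/d7.png

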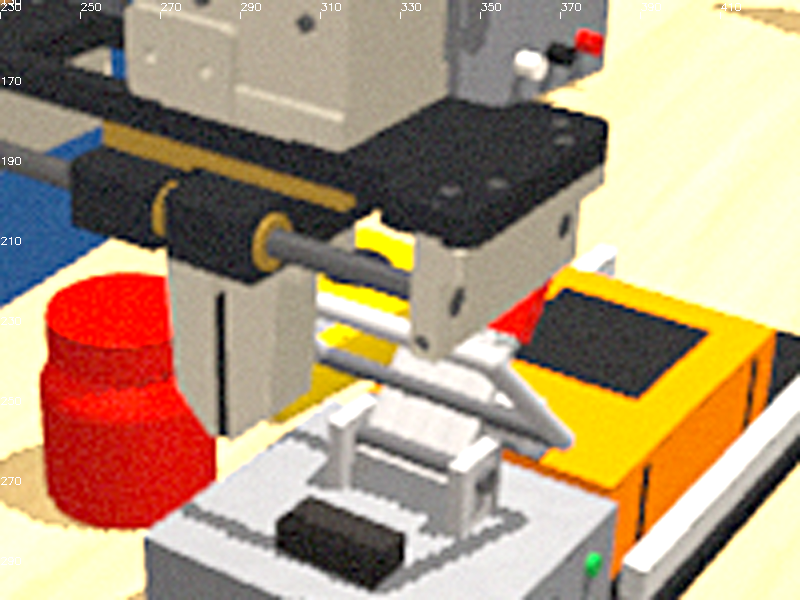

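```bash
python3 -m crank '[[[-2,0,0,0,0,0,0],[-4,0,0,0,0,0,0],[-5.5,0,-0.3,0,0,0,0],[-7,0,-0.8,0,0,0,0],[-8.2,0,-1.2,0,0,0,0],[-9.2,0,-1.5,0,0,0,0],[-9.8,0,-1.6,0,0,0,0],[-10.4,0,-1.6,0,0,0,0],[-10.8,0,-1.6,0,0,0,0]]]'; python3 -c "
from h import *
st()
d=cam('side');crop(d,250,150,450,300,'d8.png')
c=cam('scene');crop(c,200,130,400,280,'s8.png')"
```

```text
clock: 9.98
eef_pos: [0.5425, 0.0303, 0.1515]
eef_rot: [-3.141, 0.0, 1.477]
force: [0.2, -0.2, -0.8]
grip_width: 0.0006
t 9.97 dock [0.06   0.0003 0.1515] rot [-3.141  0.     1.477] F [ 0.2 -0.2 -0.8] w 0.0006 q [-0.28  0.37  0.22  1.91 -0.1   0.87 -0.11]
```

View pics/d8.png

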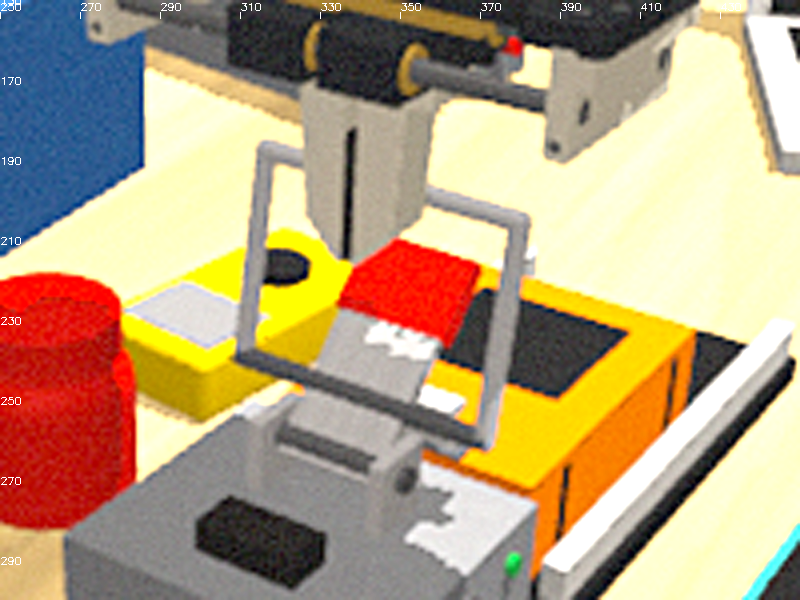

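View pics/s8.png

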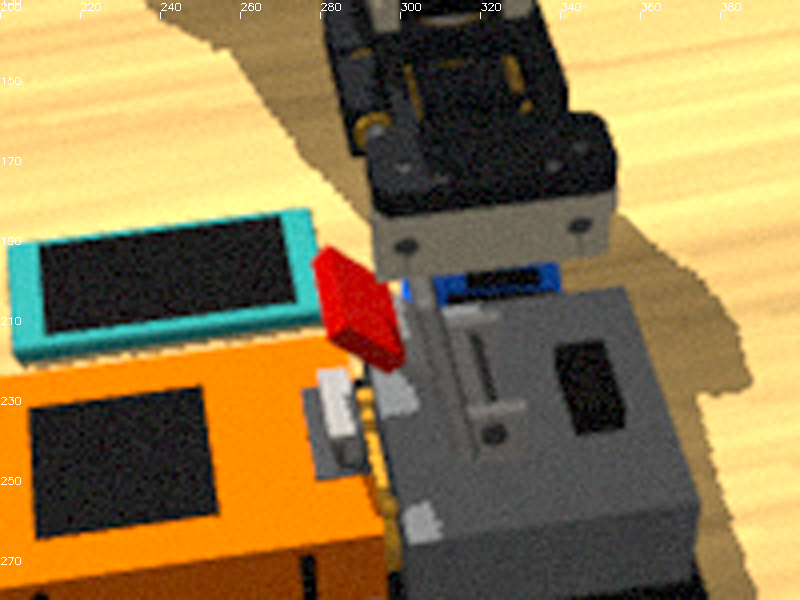

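```bash
python3 -m crank '[[[-0.7,0,-0.3,0,0,0,0],[-1.4,0,-0.4,0,0,0,0],[-2.1,0,-0.4,0,0,0,0],[-2.8,0,-0.4,0,0,0,0],[-2.8,0,-0.4,0,0,0,0],[-2.8,0,-0.4,0,0,0,0],[-2.8,0,-0.4,0,0,0,0]]]'; python3 -c "
from h import *
st()
d=cam('side');crop(d,250,150,450,300,'d9.png')
c=cam('scene');crop(c,200,130,400,280,'s9.png')"
```

```text
clock: 10.95
eef_pos: [0.54, 0.003, 0.1557]
eef_rot: [-3.142, -0.0, 1.477]
force: [-0.0, 0.5, -0.7]
grip_width: 0.0002
t 10.95 dock [3.250e-02 1.000e-04 1.557e-01] rot [-3.142 -0.     1.477] F [-0.   0.5 -0.7] w 0.0002 q [-0.24  0.36  0.23  1.91 -0.11  0.88 -0.05]
```

View pics/d9.png

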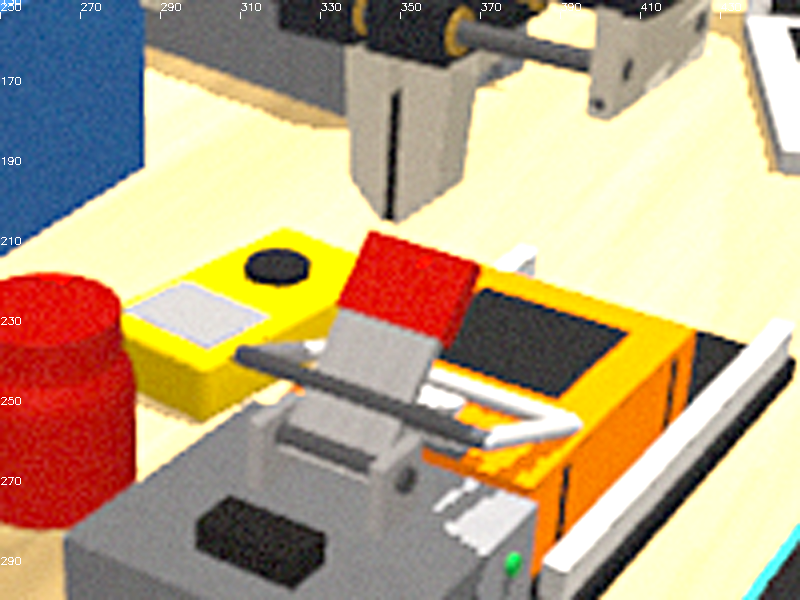

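View pics/s9.png

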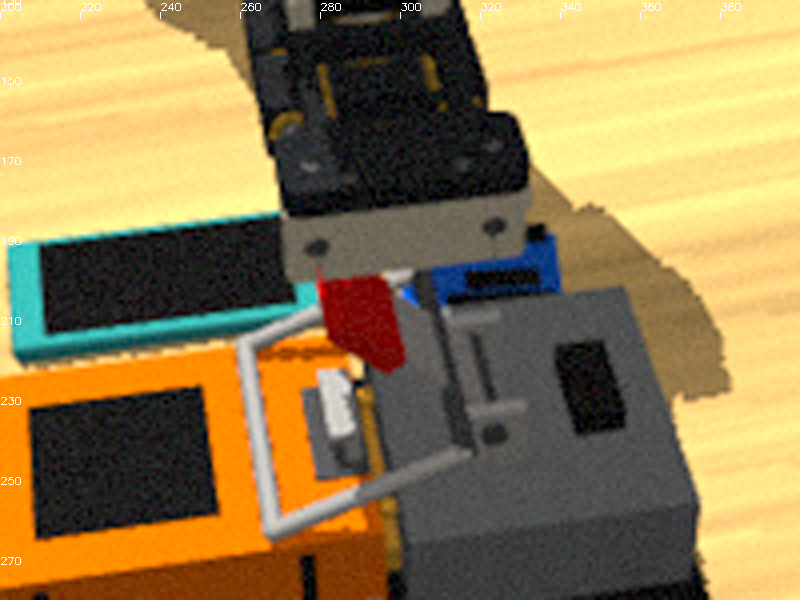

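```bash
python3 -c "
from h import *
st()
c=cam('scene')
print([w2d(plane(c,p,.066)).round(4) for p in [(261.25,215.5),(267.5,262.5),(284.5,239)]])
print(row(d2w(.0325,0,.185)),row(d2w(-.022,0,.185)),row(d2w(-.022,0,.125)))"
```

```text
t 11.05 dock [3.240e-02 1.000e-04 1.557e-01] rot [-3.142 -0.     1.477] F [-0.6 -0.2  0.1] w 0.0004 q [-0.24  0.36  0.23  1.91 -0.11  0.88 -0.05]
[array([-0.0136,  0.0481,  0.066 ]), array([-0.0153, -0.0527,  0.066 ]), array([ 0.0163, -0.0102,  0.066 ])]
[0.01, 0.01, -2.93, -0.0, -0.0, 0.001] [-5.44, 0.01, -2.93, -0.0, -0.0, 0.001] [-5.44, 0.01, 3.07, -0.0, -0.0, 0.001]
```

```bash
python3 -m crank '[[[0,0,-2.9,0,0,0,0],[-5.4,0,-2.9,0,0,0,0],[-5.4,0,-1,0,0,0,0],[-5.4,0,3,0,0,0,0],[-5.4,0,3,0,0,0,0]]]'; python3 -c "
from h import *
st()
d=cam('side');crop(d,250,150,450,300,'d10.png')
c=cam('scene');crop(c,200,130,400,280,'s10.png')
print(row(d2w(.0605,0,.13)),row(d2w(.0845,0,.135)),row(d2w(.0985,0,.128)))"
```

```text
clock: 11.72
eef_pos: [0.5322, -0.0509, 0.1233]
eef_rot: [-3.135, 0.001, 1.477]
force: [-0.8, 0.5, 0.4]
grip_width: 0.0003
t 11.72 dock [-0.0219  0.0028  0.1233] rot [-3.135e+00  1.000e-03  1.477e+00] F [-0.8  0.5  0.4] w 0.0003 q [-0.16  0.41  0.25  1.94 -0.13  0.81  0.07]
[8.23, 0.0, -0.39, -0.0, 0.0, 0.0] [10.63, 0.0, -0.89, -0.0, 0.0, 0.0] [12.03, 0.0, -0.19, -0.0, 0.0, 0.0]
```

View pics/d10.png

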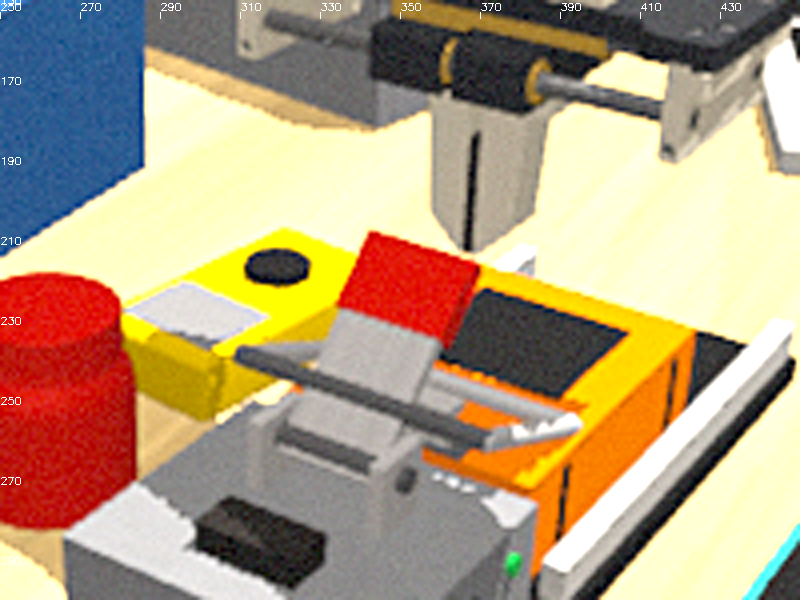

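View pics/s10.png

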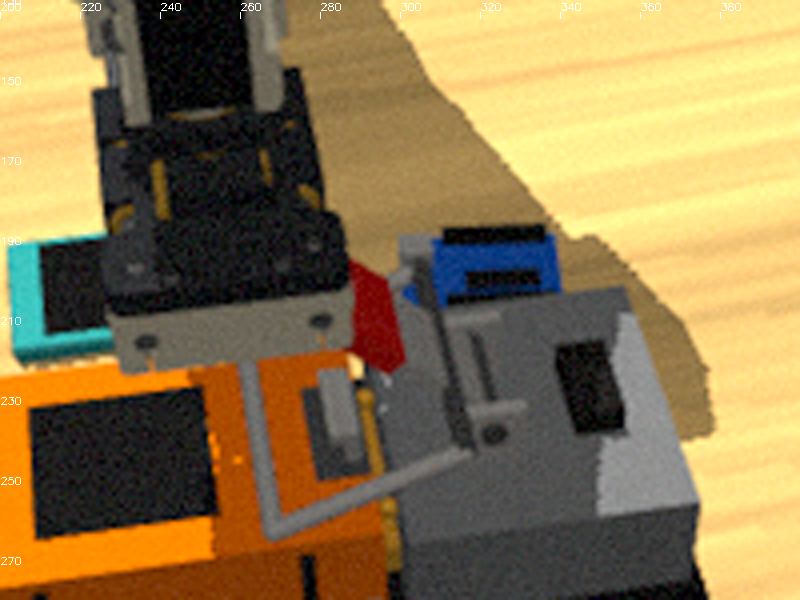

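```bash
python3 -m crank '[[[1,0,0,0,0,0,0],[2,0,0,0,0,0,0],[3,0,0,0,0,0,0],[4,0,0,0,0,0,0],[5,0,-0.1,0,0,0,0],[6,0,-0.2,0,0,0,0],[7,0,-0.3,0,0,0,0],[8,0,-0.4,0,0,0,0],[9,0,-0.6,0,0,0,0],[9,0,-0.6,0,0,0,0]]]'; python3 -c "
from h import *
st()
d=cam('side');crop(d,250,150,450,300,'d11.png')
c=cam('scene');crop(c,200,130,400,280,'s11.png')
print(row(d2w(.0845,0,.135)),row(d2w(.0985,0,.128)),row(d2w(.1125,0,.116)))"
```

```text
clock: 13.08
eef_pos: [0.5429, 0.0403, 0.1314]
eef_rot: [-3.14, -0.001, 1.479]
force: [0.4, 0.4, 0.7]
grip_width: -0.0
t 13.07 dock [0.0699 0.0008 0.1314] rot [-3.140e+00 -1.000e-03  1.479e+00] F [0.4 0.4 0.7] w -0.0 q [-0.3   0.4   0.22  1.92 -0.12  0.83 -0.11]
[1.54, 0.05, -0.35, -0.001, -0.001, 0.001] [2.94, 0.06, 0.35, -0.001, -0.001, 0.001] [4.34, 0.06, 1.55, -0.001, -0.001, 0.001]
```

View pics/d11.png

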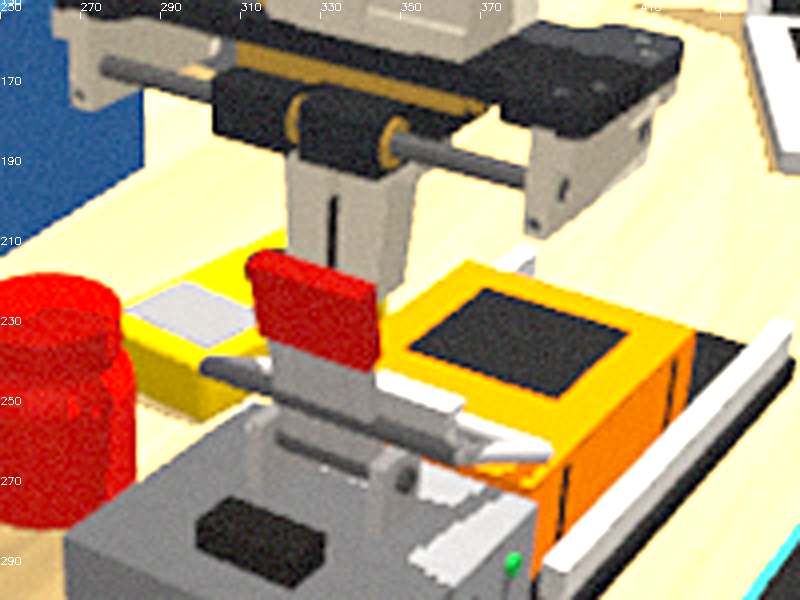

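View pics/s11.png

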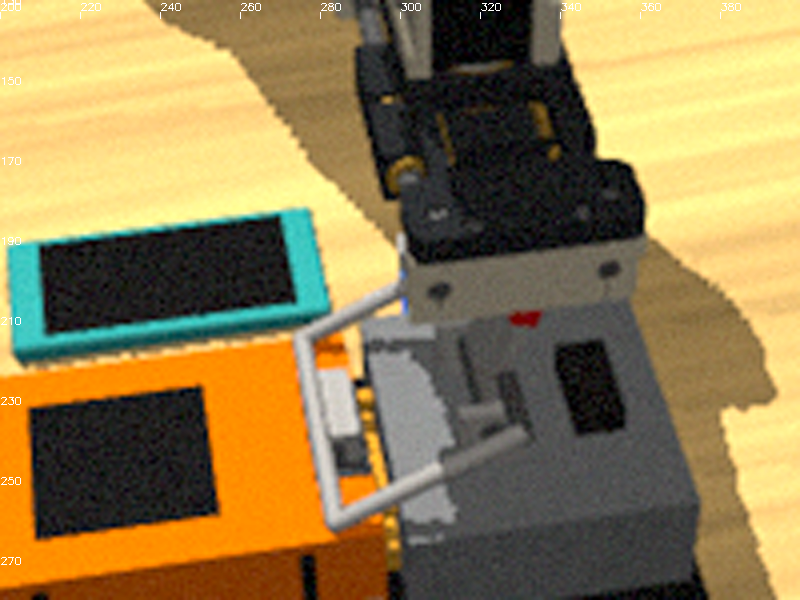

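```bash
python3 -m crank '[[[0.5,0,-0.2,0,0,0,0],[1,0,-0.3,0,0,0,0],[1.5,0,-0.35,0,0,0,0],[2,0,-0.2,0,0,0,0],[2.4,0,0,0,0,0,0],[2.9,0,0.3,0,0,0,0],[2.9,0,0.3,0,0,0,0]]]'; python3 -c "
from h import *
st()
d=cam('side');crop(d,250,150,450,300,'d12.png')
c=cam('scene');crop(c,200,130,400,280,'s12.png')
print([w2d(plane(c,p,.066)).round(4) for p in [(274.5,215),(283.75,261)]])
print(row(d2w(.1125,0,.116)),row(d2w(.125,0,.105)),row(d2w(.1295,0,.0927)),row(d2w(.1315,0,.083)))"
```

```text
clock: 14.05
eef_pos: [0.5462, 0.0677, 0.1285]
eef_rot: [3.142, -0.0, 1.477]
force: [-1.3, -2.1, -0.8]
grip_width: 0.0003
t 14.05 dock [9.750e-02 1.000e-04 1.285e-01] rot [ 3.142 -0.     1.477] F [-1.3 -2.1 -0.8] w 0.0003 q [-0.34  0.42  0.21  1.91 -0.12  0.83 -0.16]
[array([0.0077, 0.0454, 0.066 ]), array([ 0.0089, -0.0542,  0.066 ])]
[1.5, 0.01, 1.26, 0.0, -0.0, 0.0] [2.75, 0.01, 2.36, 0.0, -0.0, 0.0] [3.2, 0.01, 3.59, 0.0, -0.0, 0.0] [3.4, 0.01, 4.56, 0.0, -0.0, 0.0]
```

View pics/d12.png

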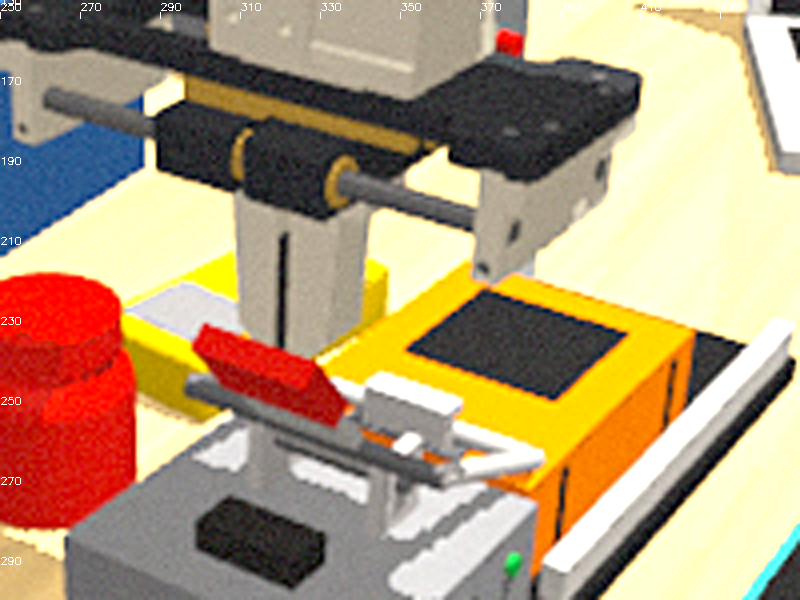

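View pics/s12.png

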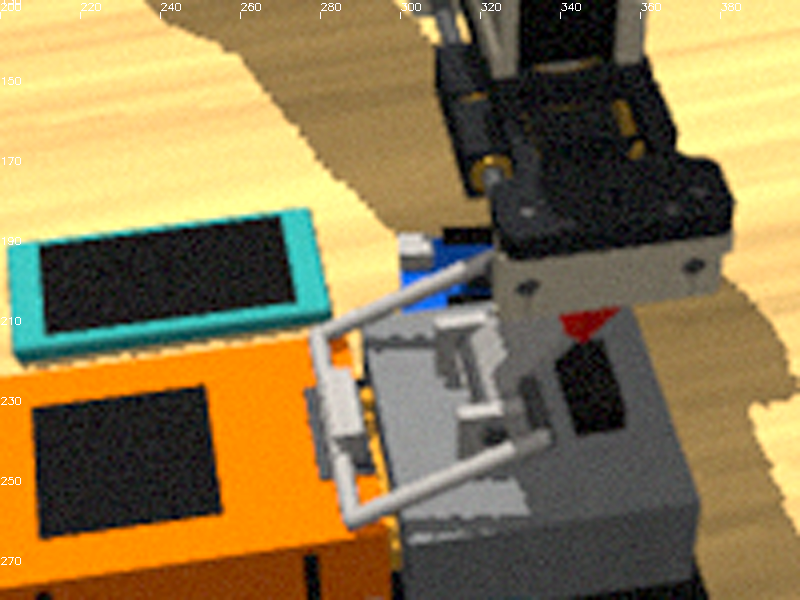

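```bash
python3 -m crank '[[[0.8,0,0.5,0,0,0,0],[1.5,0,1.2,0,0,0,0],[2.1,0,1.8,0,0,0,0],[2.75,0,2.4,0,0,0,0],[2.75,0,2.4,0,0,0,0]]]'; python3 -c "
from h import *
st()
d=cam('side');crop(d,250,150,450,300,'d13.png')
c=cam('scene');crop(c,200,130,400,280,'s13.png')
print(row(d2w(.125,0,.105)),row(d2w(.1295,0,.0927)),row(d2w(.1345,0,.083)))"
```

```text
clock: 14.78
eef_pos: [0.5486, 0.0963, 0.1043]
eef_rot: [-3.141, -0.001, 1.478]
force: [0.5, 0.5, -0.1]
grip_width: 0.0006
t 14.78 dock [0.1262 0.0004 0.1043] rot [-3.141e+00 -1.000e-03  1.478e+00] F [ 0.5  0.5 -0.1] w 0.0006 q [-0.38  0.46  0.2   1.9  -0.13  0.79 -0.2 ]
[-0.08, 0.04, -0.04, -0.0, -0.001, 0.001] [0.36, 0.04, 1.19, -0.0, -0.001, 0.001] [0.86, 0.04, 2.16, -0.0, -0.001, 0.001]
```

View pics/d13.png

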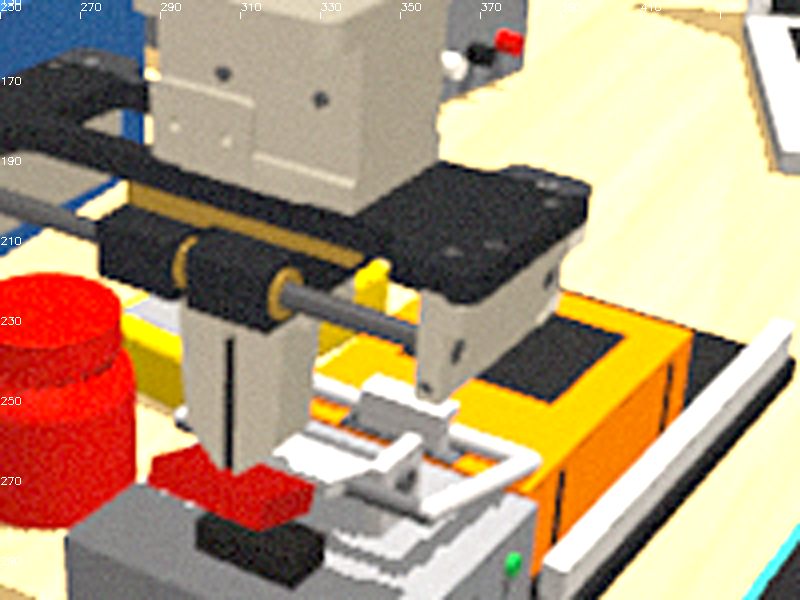

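View pics/s13.png

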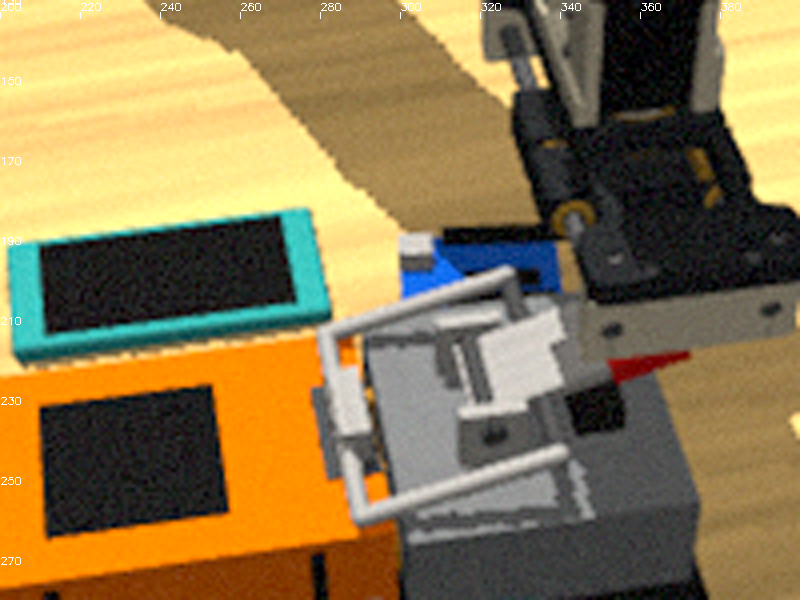

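```bash
python3 -m crank '[[[0.2,0,0.6,0,0,0,0],[0.4,0,1.2,0,0,0,0],[0.7,0,1.7,0,0,0,0],[0.9,0,2.2,0,0,0,0],[0.9,0,2.4,0,0,0,0],[0.9,0,2.4,0,0,0,0]]]'; python3 -c "
from h import *
st()
d=cam('side');crop(d,250,150,450,300,'d14.png')"
```

```text
clock: 15.62
eef_pos: [0.5494, 0.1034, 0.0828]
eef_rot: [-3.141, -0.0, 1.476]
force: [-7.5, -1.8, 21.9]
grip_width: 0.0004
t 15.62 dock [0.1334 0.0003 0.0828] rot [-3.141 -0.     1.476] F [-7.5 -1.8 21.9] w 0.0004 q [-0.39  0.5   0.19  1.91 -0.13  0.75 -0.21]
```

View pics/d14.png

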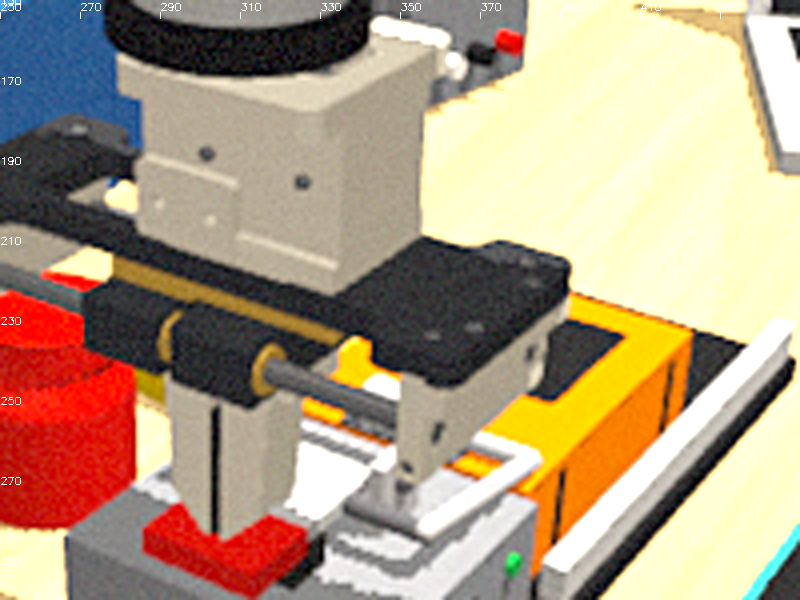

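```bash
python3 -m crank '[[[0,0,0.1,0,0,0,0],[0,0,0.1,0,0,0,0],[0,0,-2,0,0,0,0],[0,0,-8,0,0,0,0],[4,0,-14,0,0,0,0],[10,0,-18,0,0,0,0],[16,0,-18,0,0,0,0],[20,0,-18,0,0,0,0],[20,0,-18,0,0,0,0]]]'; python3 -c "
from h import *
st()
d=cam('side');crop(d,250,180,450,330,'d15.png')
c=cam('scene');crop(c,200,130,400,280,'s15.png');cv2.imwrite('pics/s15f.png',c['frame'][:,:,::-1])"
```

```text
clock: 16.8
eef_pos: [0.5663, 0.3097, 0.2599]
eef_rot: [-3.14, -0.003, 1.486]
force: [-0.7, -0.1, -0.5]
grip_width: 0.0003
t 16.8 dock [0.3403 0.0028 0.2599] rot [-3.140e+00 -3.000e-03  1.486e+00] F [-0.7 -0.1 -0.5] w 0.0003 q [-0.65  0.43  0.16  1.54 -0.07  1.17 -0.57]
```

View pics/d15.png

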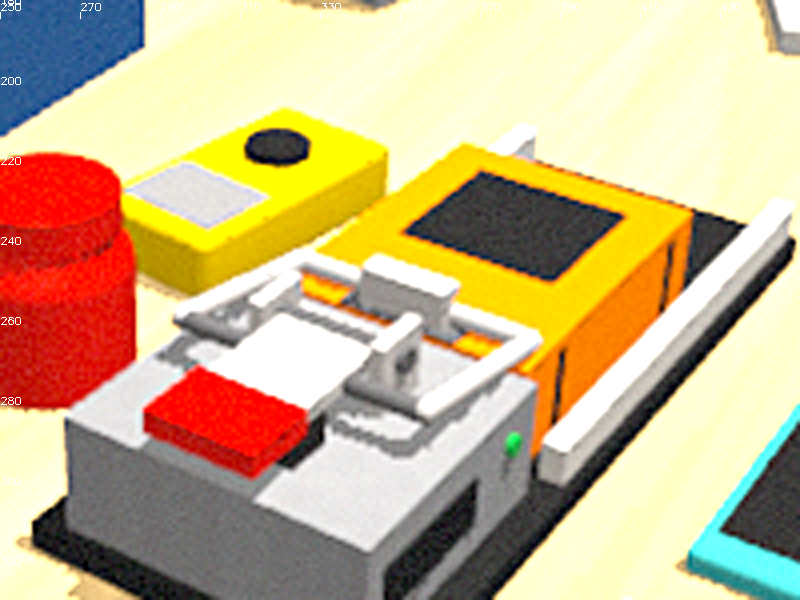

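View pics/s15.png

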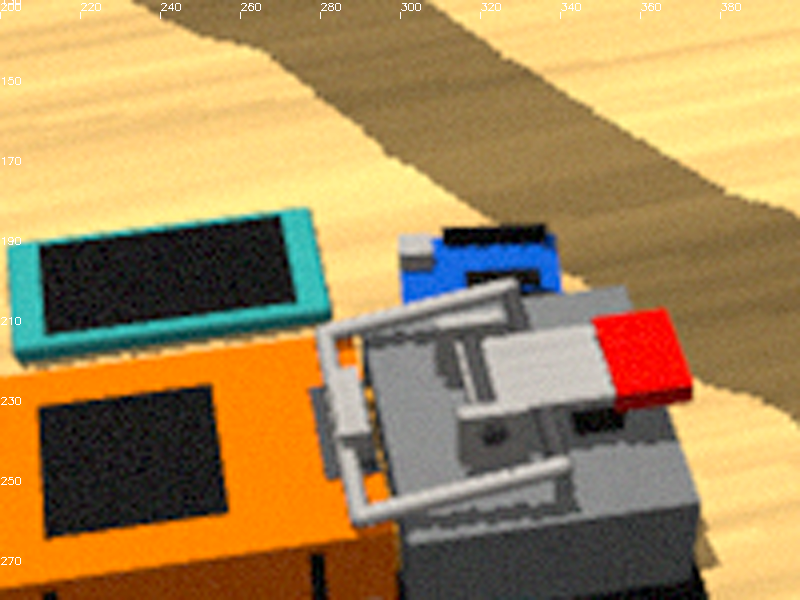

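View pics/s15f.png

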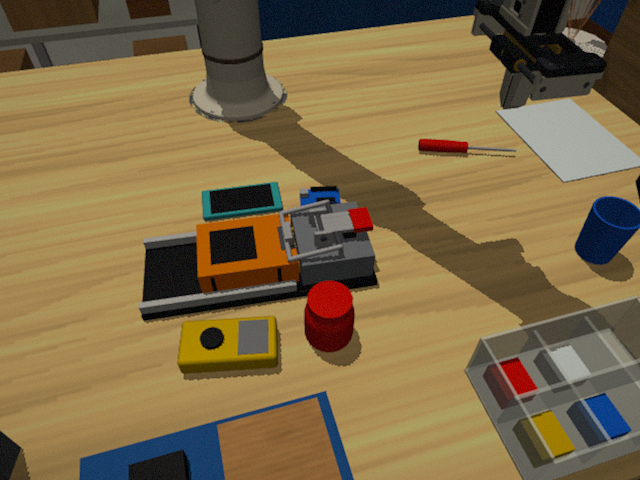

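```bash
python3 -c "
from h import *
c=cam('scene');d=cam('side');crop(d,270,255,350,315,'d16.png',8);crop(c,320,190,400,250,'s16.png',8)
for a,b in [((372.5,226.5),(286.25,281)),((366.75,207.5),(313,294.5))]:
    P,e=tri(c,a,d,b);print(w2d(P).round(4),e)
print([w2d(plane(c,p,.06)).round(4) for p in [(200+0,0)]][:0])
"
```

```text
[ 0.1528 -0.0224  0.0817] 0.0016483401811547146
[0.1552 0.0218 0.0806] 0.001638582712327579
[]
```

View pics/d16.png

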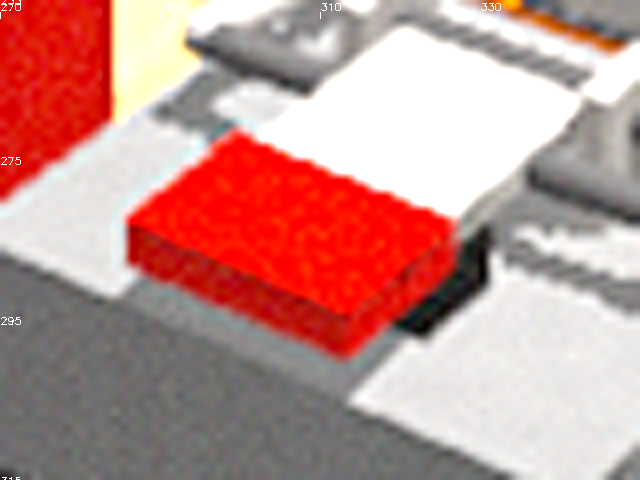

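View pics/s16.png

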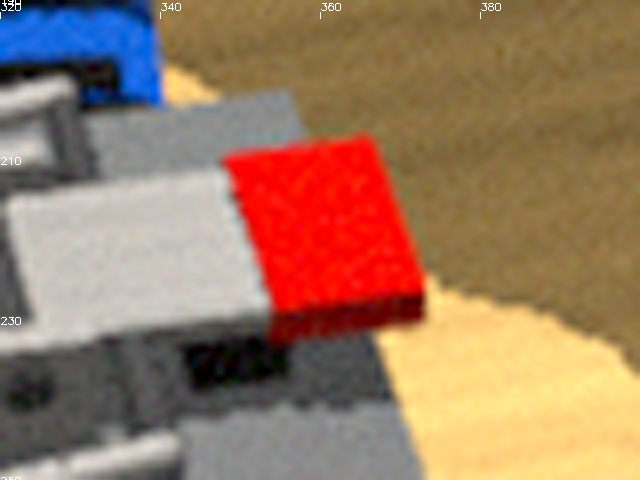

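```bash
python3 -c "
from bench import manip
print(manip.finish_job())"
```

```text
the job is handed in; nothing more can be done
None
```

The latch is shut and the job is handed in, at about 17 s of the 56 s allowed. No verdict was reported.

- **Pack:** I pushed it from its rear face until the shoe met the head. The push force rose from about 2 N to 11 N there while the pack had nearly stopped moving.
- **Loop:** I pushed it past upright and it fell onto the pack with its crossbar about 14 mm behind the dock origin. The camera then showed it sliding under the keeper's lip as the lever came over.
- **Lever:** I pressed it to its stop, with the finger end at 83 mm and about 22 N. After the robot let go, the red tip's end corners measured x 153 to 155 mm and height 81 to 82 mm. The values expected for flat are 155 mm and 83 mm, so it stayed flat. Between pictures the pack also moved further towards the head as the lever closed.

In the last full picture the jar, phone, board and meter look unmoved, and the arm is clear of everything. I judged that by eye and did not measure it.

The scene and side cameras disagreed by about 5 mm on the head and pack corners. I averaged them, and the wrist camera agreed with the result to about 1 to 2 mm.

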